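# Calibrate the dish viewer, then focus the dish by three clicks and hold

## Task

On the dish viewer, push the carrier about by its black post: first bring the square calibration target centred under the lens and pause there for a second, then bring the small round covered dish centred under the lens, with the lens fully raised all this while and the inserts left in their pockets. Then press the focus lever down with the fingers by exactly three clicks, never as far as a fourth, and finish while still holding it there: it springs up if let go, so the program ends with the fingers on the lever. Leave the other things on the counter where they are.

Things in the scene. Friction and masses are not known exactly. Their poses are not given: they have to be found in the camera images.
- post (a point): Point to grip on the carrier's black upright post: round, 16 mm in diameter, 49 mm tall (19 mm above this point, 30 mm below), on a tongue 30 mm wide and 6 mm thick that reaches from the carrier towards the robot. Moving the post sideways slides the carrier along; it cannot turn or lift. This point's x points level from the post to the carrier's middle.
- carrier_mid (a point): Middle of the carrier's top face, 127 mm from the post: an 88 mm square dark metal plate with four square pockets 36 mm wide, 8 mm deep, 40 mm apart in two rows, on crossed slides on the base of the white viewer stand. It slides 28 mm either way from mid-travel along this point's level x and y, with about 2 N of friction in each, and stays where it is left; at the start it stands at mid-travel, below the lens.
- lens_tip (a point): Lower end of the black lens tube (15 mm wide there, 32 mm wide higher up) that hangs from the viewer's white head and points straight down over the carrier. Fixed sideways; it only goes down, 3 mm for each click of the lever. Raised, it stands 12 mm above the inserts, after three clicks 3 mm; a fourth click would bring it onto them.
- target_center (a point): Centre (half-way up) of the calibration target: a square bare-metal block 34 x 34 x 12 mm with a thin engraved cross on top. Lies loose in one of the carrier's pockets (which one varies).
- dish_center (a point): Centre (half-way up) of the small covered dish: round, 35 mm in diameter, 12 mm high, clear plastic over a white filling. Lies loose in one of the carrier's pockets (which one varies).
- adapter_center (a point): Centre (half-way up) of an empty adapter ring, 35 mm outside, 22 mm inside, 12 mm high, in a third pocket; not needed. The fourth pocket is empty.
- lever_grip (a point): Middle of the black round bar at the free end of the focus lever: 18 mm in diameter, 42 mm long, level and parallel to the lever's axle, 105 mm from the axle, on the viewer's left side as seen from the robot. Press it down from above, or pinch it.
- lever_axle (a point): Point on the lever's axle, in the plane of the bar's middle, at the toothed click wheel on the front of the viewer's head. The axle is level, along this point's x (towards the viewer's column). The lever reaches out along this point's +y; fully up, its bar lies 0.30 rad above the level of the axle, and it swings down in a circle of 105 mm radius about it.
- lever (a joint): Angle of the focus lever, rad: 0 fully up (as it starts), growing as the bar goes down, end stop at 0.873. A sprung roller drops into the wheel's next gap, with a click, every 0.1745 rad (18 mm at the bar): three clicks is 0.524. A spring pushes the lever up: pressing takes 3 to 10 N at the bar, easing off as the roller drops in, then rising sharply (by about 5 N) just past the click; let go, it runs back up.
- timer: Bystander, leave alone: small bench timer 60 x 64 x 23 mm; origin under its centre.
- petri_dish_1: Bystander, leave alone: flat covered culture dish 93 mm wide, 16 mm high, the lower of a pile of two; origin under its centre.
- petri_dish_2: Bystander, leave alone: a like dish lying on top of the first; origin under its centre.
- specimen_cup: Bystander, leave alone: lidded cup 49 mm wide, 55 mm high; origin under its centre.
- orange_rack: Bystander, leave alone: empty orange tube rack 68 x 176 x 30 mm; origin under its centre.
- brown_reagent: Bystander, leave alone: reagent bottle 56 mm wide, 120 mm high; origin under its centre.
- cards: Bystander, leave alone: carton 61 x 91 x 66 mm; origin under its centre.
- sample_tube: Bystander, leave alone: stoppered sample tube 84 mm long lying on the brown tray; origin under its centre.
- forceps: Bystander, leave alone: steel forceps 127 mm long lying on the brown tray; origin under its centre.

How it is judged:
By the outcome, as a careful person would: the job done as asked, in the order asked, and still so for the second after the job is handed in, while the arm keeps its last pose, push and grip.
It also fails if it takes over 53 s, if anything falls off the work surface, if the arm or the gripper's body presses on something with over 40 N, if the wrist force passes 120 N, or if a joint passes its speed limit or range.

## Robot

A 6-joint arm with a two-finger parallel gripper is mounted at the origin on a cart in front of the work surface, level with it; the furniture and walls round the work are solid. World frame = base frame: x ahead of the robot, y to its left, z up, the work surface at z = 0. Lengths are in m, angles in rad, forces in N, time in s.
With the tool pointing down it reaches from about 0.375 to 0.825 m from the base axis. Payload 5.5 kg.
Tool frame: the origin (TCP) lies on the centre line of the jaws, within the pads' length; the fingertips stand 19 mm ahead of it and the grasp point (between the pads) is the TCP (robot.tip_extent is the distance from the TCP to the fingertips, in m); z points along the fingers, y is the line along which they close (so a half turn about z gives the same grasp; the last joint's range is limited). The gripper opens to 85 mm and grips with 20 to 120 N. Pads are 22 mm wide; open, the fingers measure 114 mm over their backs; the gripper's body (76 mm by 85 mm) begins 54 mm behind the grasp point. The pads swing forward as they close: fully open they stand 13 mm farther back than shut.
Start: joints at [1.17, 0.314, -0.047, 1.21, 0, 1.571], TCP at [0.234, 0.552, 0.25] pointing down, gripper open.
Joint ranges: [-2.67, 2.67], [-0.69, 1.73], [-1.03, 1.25], [-2.08, 2.16], [-1.42, 1.45], [-3.14, 3.14]. Speed limits (rad/s): [2.39, 2.39, 3.01, 3.14, 3.14, 3.14].

## Interface

Orientations are given as a unit quaternion [x, y, z, w].
In Python, from bench import robot gives the robot as it stands.
- The arm moves only by the tool carry_out, never from a script. Its argument "plan" is a list that holds one entry, the list of rows, each a list of 7 numbers: the opening, from 0 (shut) to 1 (fully open), then the shift along the tool's x, y, z in m, then the turn, a rotation vector about the tool's x, y, z in rad. A call has exactly 8 rows; each row shifts and turns the commanded pose from where the row before left it, along the tool's axes as they then stand; what a row does not reach is not made up. A row lasts 1/12 s, in which the tool goes at most 41.7 mm and 7.16 degrees, less where a joint would pass 70% of its speed; a pose out of reach is approached as far as the arm can. A call with a gripper value outside its range is refused whole. The fingers move at their own pace and stop on an object; "squeeze" is the grip in N (left out, the last holds). Time passes only in rows, so rows that do not move let the fingers close, or fill a call up. It gives the time, the measured TCP pose, the force, the opening and the grip force at its end, in the units of the state.
- robot.sense(): the state, without advancing time (a new reading comes with each control period).
- robot.capture(name): name is "scene" or "side" or "wrist"; returns a dict with "img" (420x560x3 uint8, red, green, blue), "mtx" (3x3 intrinsics, pixels), "D" ([k1, k2, p1, p2, k3] as OpenCV has them; the pictures are not rectified), "position" and "rotation" of the camera in the world; the wrist camera has in their place "hand_eye" (4x4, takes a point from camera to tool coordinates, whose origin is the TCP and whose axes are the flange's). Camera axes: x right, y up, looking along -z (the intrinsics and any distortion apply to the point x, -y, -z); pixel columns grow to the right and rows downward; lengths in m; the calibration is good to about 2 mm. A picture is of the moment at which its call begins: read the wrist's pose just before it. There is no depth.
- robot.finish_job(): hands the job in; it is judged then, once.
The state is a dict: "t": time; "qpos": joint angles; "qd": joint speeds; "joint_efforts": joint torques, N m; "ee_pos": TCP position; "tcp_rot": TCP orientation; "ft_force": force on the tool from outside, world axes, zero at the start; "torque": the same for the moment, N m; "grip_width": finger opening in m; "grasp_force": force on a finger pad.
Only numpy, scipy, OpenCV 4.12 (cv2) and the standard library are available. Lean on these libraries where they do the work, as an engineer would, in place of code of your own. Each camera call takes 0.05 s, during which the arm holds its last target. There are 200 camera calls.

## Working session

There is one attempt and no reset: what is moved stays moved. The work goes in short steps, Python scripts to look and compute and a tool call to move; the robot and the scene stay as the last step left them, time stands still between calls to the robot, and variables do not carry over. Pictures are saved under pics/ and viewed, at most 11 in all, crops included, and the job is handed in when it is done.

Besides the shell and the picture viewer there is one more tool, called after "Call:" as name(argument=value, ...) on one line, values as JSON. carry_out: Moves the arm, as the interface text tells. Its arguments: {"type":"object","properties":{"plan":{"type":"array","items":{"type":"array","items":{"type":"array","items":{"type":"number"}}}},"squeeze":{"type":"number"}},"required":["plan"]}

```bash
mkdir -p pics; ls; python3 - <<'E'
from bench import robot
import cv2,pickle
d={}
for n in("scene","side","wrist"):
    c=robot.capture(n);d[n]=c;cv2.imwrite(f"pics/{n}0.png",c["img"][:,:,::-1])
    print(n,c["mtx"].round(1).tolist() if hasattr(c["mtx"],'round') else c["mtx"],c["D"],c.get("position"),c.get("rotation"),c.get("hand_eye"))
pickle.dump(d,open("c0.pkl","wb"))
print(robot.sense())
E
```

```text
pics
scene [[515.7, 0.0, 277.4], [0.0, 515.7, 215.6], [0.0, 0.0, 1.0]] [-0.17289649  0.          0.          0.          0.        ] [-0.1330016  -1.3527466   0.78013121] [ 0.53520068 -0.12618911 -0.20725607  0.80912389] None
side [[445.9, 0.0, 287.7], [0.0, 445.9, 214.5], [0.0, 0.0, 1.0]] [0.02815477 0.         0.         0.         0.        ] [0.37244072 1.17738962 1.03570274] [-0.02932643  0.46277713  0.88449513 -0.05143599] None
wrist [[306.1, 0.0, 280.8], [0.0, 306.1, 212.1], [0.0, 0.0, 1.0]] [-0.01038525  0.          0.          0.          0.        ] None None [[-6.69316991e-04  9.57239394e-01  2.89296206e-01  7.31988486e-02]
 [ 9.99999765e-01  6.83355877e-04  5.24779379e-05 -4.85838054e-04]
 [-1.47458313e-04  2.89296173e-01 -9.57239627e-01 -1.23192753e-01]
 [ 0.00000000e+00  0.00000000e+00  0.00000000e+00  1.00000000e+00]]
{'t': 0.15, 'qpos': array([ 1.16999647e+00,  3.14084629e-01, -4.78449866e-02,  1.21020546e+00,
        2.85460199e-05,  1.57081425e+00]), 'qd': array([-0.0021589 , -0.00126643,  0.00371906,  0.00134755,  0.00104412,
       -0.00086182]), 'joint_efforts': array([-2.29392765e-05, -5.40043366e+01,  3.40060580e+01,  1.32081227e-02,
        5.67066948e-06,  1.33768674e-05]), 'ee_pos': array([0.23392063, 0.55206565, 0.24962193]), 'tcp_rot': array([ 1.99070017e-01,  9.79985041e-01, -6.53139156e-04, -1.47228191e-04]), 'ft_force': array([-0.01395705, -0.56389055, -0.46977364]), 'torque': array([ 0.02568499, -0.05648458,  0.02904687]), 'grasp_force': 0.0, 'grip_width': 0.08542728189515539}
```

View pics/scene0.png

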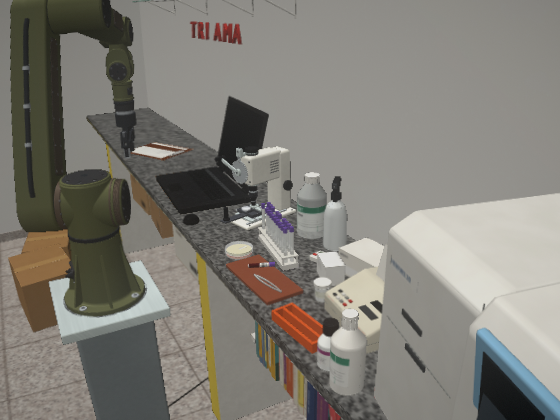

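View pics/side0.png

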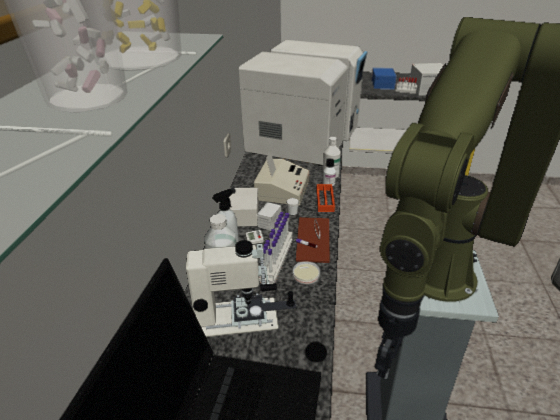

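The scene view shows the viewer at about (265,180). In the side view it's at about (235,285), with its post near (290,297). I need enlarged crops.

```bash
python3 - <<'E'
import pickle,cv2,numpy as np
d=pickle.load(open("c0.pkl","rb"))
a=d["scene"]["img"][135:245,215:310,::-1];b=d["side"]["img"][230:345,180:310,::-1]
a=cv2.resize(a,None,fx=4,fy=4,interpolation=2);b=cv2.resize(b,None,fx=3,fy=3,interpolation=2)
o=np.zeros((460,800,3),np.uint8);o[:440,:380]=a;o[:345,390:780]=b
cv2.imwrite("pics/crop0.png",o)
E
```

```text
(no output)
```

View pics/crop0.png

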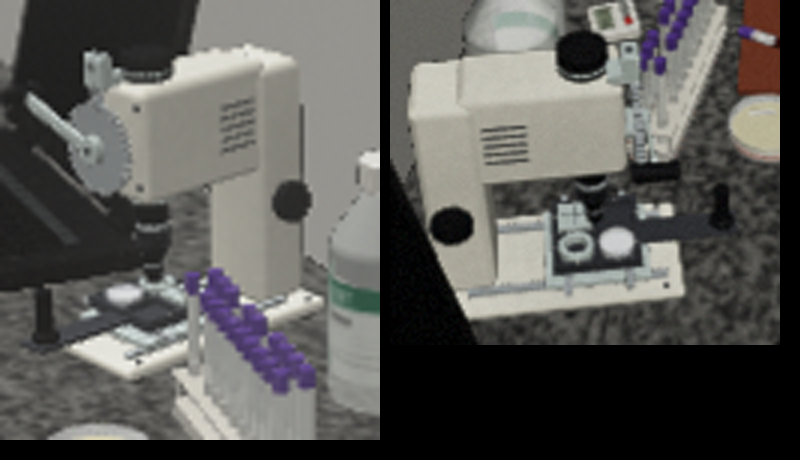

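Scene crop: the post top is at about (43,290), and the click wheel hub is at (90,150) with its lever pointing to the upper left. Side crop: the post top is at (721,190), the lever bar at (655,170), the dish at (617,241), the ring at (575,243) and the target at (571,214). Next I'll triangulate.

```bash
cat > h.py <<'E'
import numpy as np,cv2,pickle
from scipy.spatial.transform import Rotation as R
def ray(c,u,v):
    p=cv2.undistortPoints(np.array([[[u,v]]],float),np.array(c["mtx"]),np.array(c["D"]))[0,0]
    d=np.array([p[0],-p[1],-1.]);
    if "T" in c: M=c["T"][:3,:3];o=c["T"][:3,3]
    else: M=R.from_quat(c["rotation"]).as_matrix();o=np.array(c["position"])
    d=M@d;return o,d/np.linalg.norm(d)
def onz(c,u,v,z):
    o,d=ray(c,u,v);return o+d*(z-o[2])/d[2]
def tri(*rs):
    A=sum(np.eye(3)-np.outer(d,d) for o,d in rs);b=sum((np.eye(3)-np.outer(d,d))@o for o,d in rs)
    x=np.linalg.solve(A,b);return x.round(4),[round(1e3*np.linalg.norm(np.cross(x-o,d)),1) for o,d in rs]
def wrist(robot,name):
    s=robot.sense();c=robot.capture("wrist")
    T=np.eye(4);T[:3,:3]=R.from_quat(s["tcp_rot"]).as_matrix();T[:3,3]=s["ee_pos"]
    c["T"]=T@np.array(c["hand_eye"]);cv2.imwrite(f"pics/{name}.png",c["img"][:,:,::-1]);pickle.dump(c,open(name+".pkl","wb"));return c
def pix(c,P):
    if "T" in c: M=c["T"][:3,:3];o=c["T"][:3,3]
    else: M=R.from_quat(c["rotation"]).as_matrix();o=np.array(c["position"])
    q=M.T@(np.array(P)-o);q=np.array([q[0],-q[1],-q[2]])
    return cv2.projectPoints(q[None],np.zeros(3),np.zeros(3),np.array(c["mtx"]),np.array(c["D"]))[0].ravel().round(1)
E
python3 - <<'E'
from h import *
d=pickle.load(open("c0.pkl","rb"));S,D=d["scene"],d["side"]
s=lambda x,y:ray(S,215+x/4,135+y/4)
e=lambda x,y:ray(D,180+(x-390)/3,230+y/3)
print("post",tri(s(43,289),e(721,187)))
print("dish",tri(s(125,294),e(617,241)))
print("axle?",tri(s(90,150),e(643,118)))
print("lenstip",tri(s(152,278),e(597,216)))
for n,p in dict(dish=(617,241),ring=(575,243),targ=(571,214)).items():
    print(n,onz(D,180+(p[0]-390)/3,230+p[1]/3,.06))
print("bar on y?",e(655,170))
T=R.from_quat([0.19907,0.979985,0,0]).as_matrix();print(T.round(3))
E
```

```text
post (array([0.4846, 0.2247, 0.0901]), [np.float64(2.8), np.float64(2.8)])
dish (array([0.583 , 0.2687, 0.0486]), [np.float64(2.9), np.float64(2.9)])
axle? (array([0.5518, 0.2554, 0.1999]), [np.float64(0.3), np.float64(0.3)])
lenstip (array([0.6048, 0.2538, 0.0655]), [np.float64(2.6), np.float64(2.6)])
dish [0.57783751 0.28082231 0.06      ]
ring [0.61805406 0.28800741 0.06      ]
targ [0.62987668 0.25046533 0.06      ]
bar on y? (array([0.37244072, 1.17738962, 1.03570274]), array([ 0.13047614, -0.70897046, -0.69306339]))
[[-0.921  0.39   0.   ]
 [ 0.39   0.921  0.   ]
 [ 0.     0.    -1.   ]]
```

Call:
carry_out(plan=[[[1, -0.026, -0.023, 0, 0, 0, 0], [1, -0.026, -0.023, 0, 0, 0, 0], [1, -0.026, -0.023, 0, 0, 0, 0], [1, -0.026, -0.023, 0, 0, 0, 0], [1, -0.026, -0.023, 0, 0, 0, 0], [1, -0.026, -0.023, 0, 0, 0, 0], [1, -0.026, -0.023, 0, 0, 0, 0], [1, -0.026, -0.023, 0, 0, 0, 0]]])

```text
t: 0.82
ee_pos: [0.354, 0.3002, 0.2502]
tcp_rot: [0.199, 0.98, -0.0, -0.0]
ft_force: [0.9, -1.1, 0.4]
grip_width: 0.0849
grasp_force: 0.0
```

Call:
carry_out(plan=[[[1, -0.026, -0.023, 0, 0, 0, 0], [1, -0.026, -0.023, 0, 0, 0, 0], [1, -0.026, -0.023, 0, 0, 0, 0], [1, 0, 0, 0, 0, 0, -0.12], [1, 0, 0, 0, 0, 0, -0.12], [1, 0, 0, 0, 0, 0, -0.12], [1, 0, 0, 0, 0, 0, -0.12], [1, 0, 0, 0, 0, 0, -0.12]]])

```text
t: 1.48
ee_pos: [0.3986, 0.2076, 0.2501]
tcp_rot: [-0.102, 0.995, -0.0, -0.0]
ft_force: [0.2, 0.3, 0.3]
grip_width: 0.0852
grasp_force: 0.0
```

```bash
python3 - <<'E'
from h import *
from bench import robot
c=wrist(robot,"w1");s=robot.sense();print(s["t"],s["ee_pos"],R.from_quat(s["tcp_rot"]).as_matrix().round(3),s["ft_force"])
E
```

```text
1.5333 [0.39859298 0.20767094 0.25010922] [[-0.978 -0.208 -0.   ]
 [-0.208  0.978 -0.   ]
 [ 0.    -0.    -1.   ]] [-0.50161298 -0.13168179 -0.50899003]
```

View pics/w1.png

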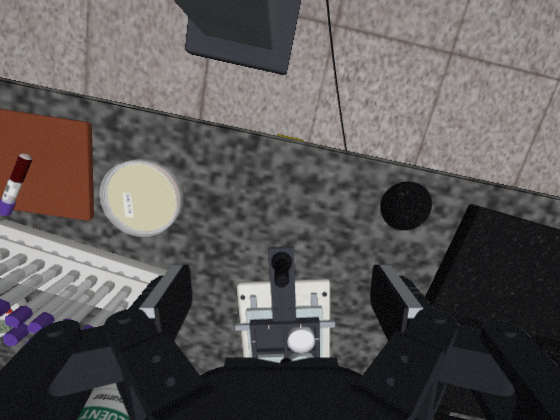

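Wrist view: the post top is at about (282,263) and the dish at (302,340). The white base's front edge runs from (240,285) to (329,281). I'll get the yaw and post position from contours.

```bash
python3 - <<'E'
from h import *
c=pickle.load(open("w1.pkl","rb"));im=c["img"]
a=cv2.resize(im[240:370,220:350,::-1],None,fx=4.6,fy=4.6,interpolation=2);cv2.imwrite("pics/w1c.png",a)
for z in(.085,.09,.095): print("post",z,onz(c,282,260,z))
print("front edge",onz(c,241,284,.012),onz(c,328,280.5,.012))
E
```

```text
post 0.085 [0.46230193 0.2212863  0.085     ]
post 0.09 [0.45995202 0.22078306 0.09      ]
post 0.095 [0.4576021  0.22027982 0.095     ]
front edge [0.54189774 0.18244538 0.012     ] [0.51339352 0.29426639 0.012     ]
```

View pics/w1c.png

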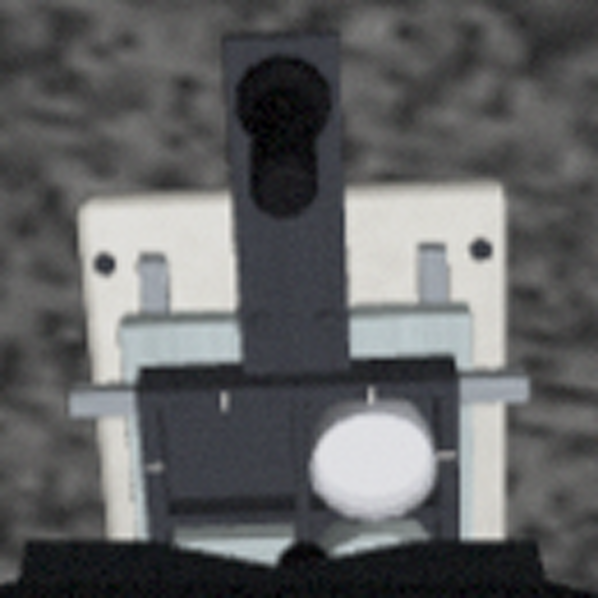

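The close-up shows the post's top disc at (284,103) and its foot at (285,188). The dish centre is at (373,460), and the carrier's front edge runs from (140,372) to (458,360).

```bash
python3 - <<'E'
from h import *
c=pickle.load(open("w1.pkl","rb"));p=lambda x,y:(220+(x+.5)/4.6-.5,240+(y+.5)/4.6-.5)
d=pickle.load(open("c0.pkl","rb"));S,D=d["scene"],d["side"]
r=[ray(S,215+43/4,135+289/4),ray(D,180+(721-390)/3,230+187/3),ray(c,*p(284,103))]
print(tri(*r),tri(r[1],r[2]),tri(r[0],r[2]))
for z in(.075,.08,.085,.09,.095):
    print(z,onz(c,*p(284,103),z)[:2],onz(c,*p(285,188),z-.049)[:2])
def yaw(a,b,z):
    v=onz(c,*p(*b),z)-onz(c,*p(*a),z);return np.degrees(np.arctan2(-v[0],v[1])).round(2),np.linalg.norm(v).round(4)
for z in(.045,.05,.055): print(z,"carrier",yaw((140,372),(458,360),z),"dish",onz(c,*p(373,460),z+.006),
  "left edge/base",yaw((140,372),(458,360),z))
print("base",yaw((80,200),(503,184),.012),"screws",yaw((105,264),(481,249),.012),"tongue",yaw((222,39),(341,39),.042))
E
```

```text
(array([0.4783, 0.2217, 0.0864]), [np.float64(9.7), np.float64(4.0), np.float64(13.0)]) (array([0.4761, 0.2198, 0.0784]), [np.float64(7.8), np.float64(7.8)]) (array([0.4746, 0.2192, 0.0895]), [np.float64(11.0), np.float64(11.0)])
0.075 [0.46944277 0.22208734] [0.51809746 0.23249836]
0.08 [0.46705194 0.22158754] [0.5153435 0.2319192]
0.085 [0.46466111 0.22108774] [0.51258955 0.23134004]
0.09 [0.46227029 0.22058795] [0.50983559 0.23076088]
0.095 [0.45987946 0.22008815] [0.50708164 0.23018172]
0.045 carrier (np.float64(14.25), np.float64(0.0868)) dish [0.58126098 0.27019383 0.051     ] left edge/base (np.float64(14.25), np.float64(0.0868))
0.05 carrier (np.float64(14.25), np.float64(0.0854)) dish [0.57731361 0.268985   0.056     ] left edge/base (np.float64(14.25), np.float64(0.0854))
0.055 carrier (np.float64(14.25), np.float64(0.0841)) dish [0.57336623 0.26777618 0.061     ] left edge/base (np.float64(14.25), np.float64(0.0841))
base (np.float64(14.14), np.float64(0.1219)) screws (np.float64(14.32), np.float64(0.11)) tongue (np.float64(11.71), np.float64(0.0303))
```

```bash
python3 - <<'E'
from h import *
c=pickle.load(open("w1.pkl","rb"));p=lambda x,y:(220+(x+.5)/4.6-.5,240+(y+.5)/4.6-.5)
d=pickle.load(open("c0.pkl","rb"));S,D=d["scene"],d["side"]
r=[ray(S,215+43/4,135+289/4),ray(D,180+(721-390)/3,230+187/3),ray(c,*p(285,188))]
print(tri(*r),tri(r[1],r[2]),tri(r[0],r[2]))
for z in(.08,.085,.09,.095):
    print(z,onz(c,*p(285,188),z)[:2],onz(c,*p(284,103),z-.049)[:2])
f=np.array([np.cos(np.radians(14.25)),np.sin(np.radians(14.25)),0])
P=np.array([.486,.2245,.071])
print("mid",P+.127*f, "dish exp",P+.107*f+.02*np.array([-f[1],f[0],0]),"dish",onz(c,*p(373,460),.045),onz(c,*p(373,460),.05))
E
```

```text
(array([0.4841, 0.2249, 0.0898]), [np.float64(3.4), np.float64(2.3), np.float64(1.1)]) (array([0.4824, 0.2253, 0.0896]), [np.float64(0.6), np.float64(0.6)]) (array([0.4855, 0.2249, 0.0898]), [np.float64(2.2), np.float64(2.2)])
0.08 [0.48835474 0.22624343] [0.49048206 0.22648554]
0.085 [0.48560079 0.22566427] [0.48809123 0.22598574]
0.09 [0.48284683 0.22508511] [0.4857004  0.22548595]
0.095 [0.48009288 0.22450595] [0.48330957 0.22498615]
mid [0.60909233 0.25576147 0.071     ] dish exp [0.58478464 0.27022302 0.071     ] dish [0.58599782 0.27164442 0.045     ] [0.58205045 0.2704356  0.05      ]
```

Call:
carry_out(plan=[[[1, 0, 0, 0, 0, 0, -0.04], [1, 0, 0, 0, 0, -0.117, 0], [1, 0, 0, 0, 0, -0.117, 0], [1, 0, 0, 0, 0, -0.117, 0], [1, 0, 0, 0, 0, 0, 0], [1, 0, 0, 0, 0, 0, 0], [1, 0, 0, 0, 0, 0, 0], [1, 0, 0, 0, 0, 0, 0]]])

```text
t: 2.2
ee_pos: [0.4007, 0.209, 0.252]
tcp_rot: [-0.117, 0.978, 0.021, 0.174]
ft_force: [1.2, 0.0, 0.4]
grip_width: 0.0851
grasp_force: 0.0
```

```bash
cat > d.py <<'E'
from h import *
from bench import robot
def delta(P,rows=1):
    s=robot.sense();M=R.from_quat(s["tcp_rot"]).as_matrix()
    v=M.T@(np.array(P)-s["ee_pos"]);print("ee",s["ee_pos"].round(4),"dtool",v.round(4),"per row",(v/rows).round(4),"t",round(s["t"],2),"F",s["ft_force"].round(1));return M
E
python3 - <<'E'
from d import *
M=delta([.444,.215,.184],4);print(M.round(3),robot.sense()["qpos"].round(2));delta([.484,.225,.071])
c=wrist(robot,"w2")
E
```

```text
ee [0.4007 0.209  0.252 ] dtool [-0.0174 -0.0045  0.0788] per row [-0.0043 -0.0011  0.0197] t 2.2 F [1.2 0.  0.4]
[[-0.912 -0.236  0.334]
 [-0.221  0.972  0.082]
 [-0.344  0.001 -0.939]] [ 0.55 -0.24 -0.68  0.79 -0.11  0.3 ]
ee [0.4007 0.209  0.252 ] dtool [-0.0172 -0.0043  0.1991] per row [-0.0172 -0.0043  0.1991] t 2.2 F [1.2 0.  0.4]
```

View pics/w2.png

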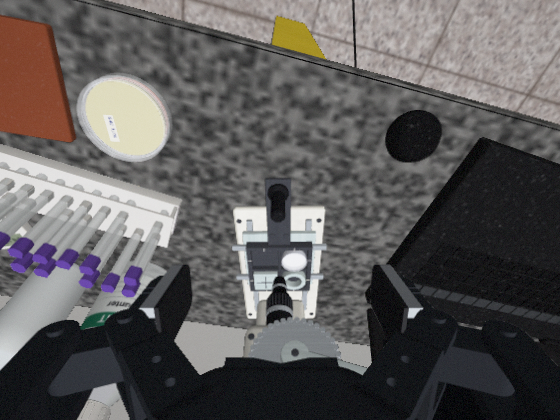

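Wrist view: the post top is at about (279,206), dish (293,261), target (263,282), ring (296,281), lens tip (280,287) and wheel hub (295,352). I'll enlarge this area and mark the predicted points on it.

```bash
python3 - <<'E'
from h import *
c=pickle.load(open("w2.pkl","rb"));im=c["img"]
a=cv2.resize(im[170:370,215:425,::-1],None,fx=3,fy=3,interpolation=2);cv2.imwrite("pics/w2c.png",a)
print(pix(c,[.484,.225,.09]),pix(c,[.607,.256,.06]))
E
```

```text
[277.4 217. ] [279.1 276.6]
```

View pics/w2c.png

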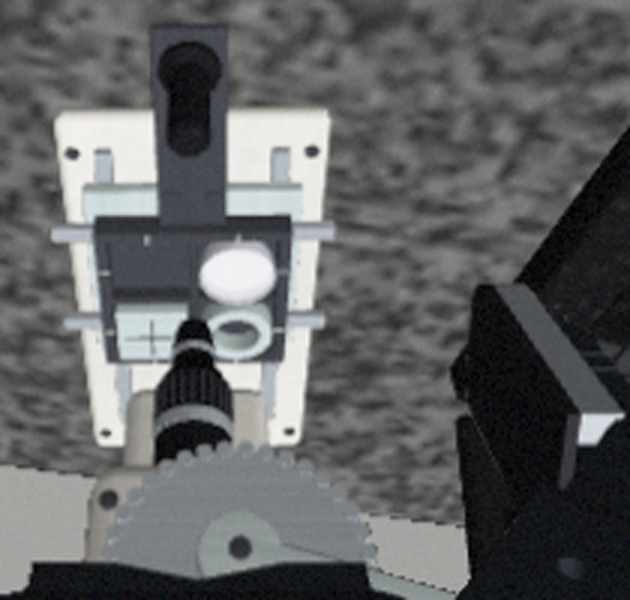

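The enlarged view shows the post top at (189,135), dish (238,270), target cross (151,338), ring (240,333), lens tip (195,325) and wheel hub (240,548). I'll convert these to offsets in the viewer's frame.

```bash
python3 - <<'E'
from h import *
c=pickle.load(open("w2.pkl","rb"));p=lambda x,y:(215+(x+.5)/3-.5,170+(y+.5)/3-.5)
a=np.radians(14.25);Q=np.array([[np.cos(a),np.sin(a)],[-np.sin(a),np.cos(a)]])
for zc in(.040,.043,.046):
    g=lambda x,y,z:onz(c,*p(x,y),z)[:2]
    post=g(189,135,.09);di=g(238,270,zc+.004);ta=g(151,338,zc+.004);ri=g(240,333,zc+.004);le=g(195,325,zc+.016)
    print(zc,"post",post.round(4),"rel post: dish",*[(Q@(v-post)).round(4) for v in(di,ta,ri,le)])
    print("carrier width",np.linalg.norm(g(95,218,zc)-g(291,218,zc)))
d=pickle.load(open("c0.pkl","rb"))
print("hub",tri(ray(c,*p(240,548)),ray(d["scene"],215+90/4,135+150/4)))
E
```

```text
0.04 post [0.4809 0.2245] rel post: dish [0.1137 0.0202] [ 0.1606 -0.0218] [0.1574 0.0219] [0.1375 0.0002]
carrier width 0.08725657454692917
0.043 post [0.4809 0.2245] rel post: dish [0.1106 0.0201] [ 0.1571 -0.0215] [0.1539 0.0217] [0.134  0.0002]
carrier width 0.08639109088858814
0.046 post [0.4809 0.2245] rel post: dish [0.1075 0.0199] [ 0.1535 -0.0213] [0.1504 0.0215] [0.1305 0.0003]
carrier width 0.08552560723024712
hub (array([0.5528, 0.2583, 0.1976]), [np.float64(1.5), np.float64(1.5)])
```

Call:
carry_out(plan=[[[1, -0.004, -0.001, 0.02, 0, 0, 0], [1, -0.004, -0.001, 0.02, 0, 0, 0], [1, -0.004, -0.001, 0.02, 0, 0, 0], [1, -0.004, -0.001, 0.02, 0, 0, 0], [1, 0, 0, 0, 0, 0, 0], [1, 0, 0, 0, 0, 0, 0], [1, 0, 0, 0, 0, 0, 0], [1, 0, 0, 0, 0, 0, 0]]])

```text
t: 2.92
ee_pos: [0.4416, 0.2146, 0.1819]
tcp_rot: [-0.117, 0.978, 0.021, 0.174]
ft_force: [0.6, -0.5, -0.6]
grip_width: 0.0855
grasp_force: 0.0
```

```bash
python3 - <<'E'
from d import *
delta([.484,.225,.071],6)
E
```

```text
ee [0.4416 0.2146 0.1819] dtool [-2.700e-03  1.000e-04  1.191e-01] per row [-0.0005  0.      0.0199] t 2.92 F [ 0.6 -0.5 -0.6]
```

Call:
carry_out(plan=[[[1, 0, 0, 0.02, 0, 0, 0], [1, 0, 0, 0.02, 0, 0, 0], [1, -0.001, 0, 0.02, 0, 0, 0], [1, -0.001, 0, 0.02, 0, 0, 0], [1, 0, 0, 0.02, 0, 0, 0], [1, 0, 0, 0.018, 0, 0, 0], [1, 0, 0, 0, 0, 0, 0], [1, 0, 0, 0, 0, 0, 0]]])

```text
t: 3.58
ee_pos: [0.482, 0.2241, 0.0708]
tcp_rot: [-0.118, 0.978, 0.021, 0.173]
ft_force: [-0.3, 0.1, 0.2]
grip_width: 0.0857
grasp_force: 0.0
```

Call:
carry_out(plan=[[[0.45, 0, 0, 0, 0, 0, 0], [0.4, 0, 0, 0, 0, 0, 0], [0.3, 0, 0, 0, 0, 0, 0], [0.2, 0, 0, 0, 0, 0, 0], [0.1, 0, 0, 0, 0, 0, 0], [0, 0, 0, 0, 0, 0, 0], [0, 0, 0, 0, 0, 0, 0], [0, 0, 0, 0, 0, 0, 0]]], squeeze=40)

```text
t: 4.25
ee_pos: [0.4826, 0.2244, 0.0711]
tcp_rot: [-0.117, 0.978, 0.021, 0.174]
ft_force: [-1.6, -0.2, 5.4]
grip_width: 0.0151
grasp_force: 38.9
```

```bash
python3 - <<'E'
from d import *
M=delta([.484,.225,.071],6)
c=wrist(robot,"w3")
a=np.radians(14.25);f=np.array([np.cos(a),np.sin(a),0]);l=np.array([-f[1],f[0],0])
v=-.02*f+.02*l;print("to target, tool:",(M.T@v).round(4));print(robot.sense()["qpos"].round(2))
E
```

```text
ee [0.4826 0.2244 0.0711] dtool [-0.0013  0.0002  0.0006] per row [-0.0002  0.      0.0001] t 4.25 F [-1.6 -0.2  5.4]
to target, tool: [ 0.019   0.0198 -0.007 ]
[ 0.48  0.12 -0.82  0.29 -0.08  0.23]
```

View pics/w3.png

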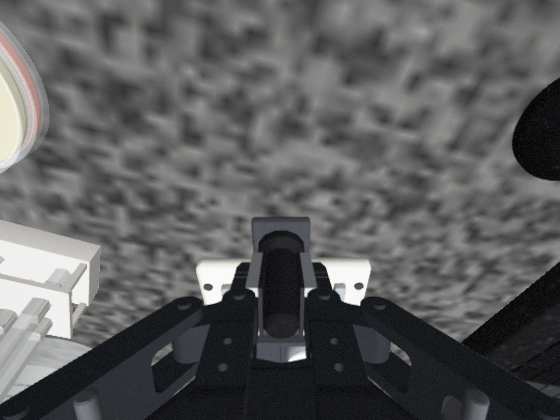

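The post is held squarely between the pads at about (281,280).

Call:
carry_out(plan=[[[0, 0.003, 0.003, -0.001, 0, 0, 0], [0, 0.003, 0.003, -0.001, 0, 0, 0], [0, 0.003, 0.003, -0.001, 0, 0, 0], [0, 0.003, 0.003, -0.001, 0, 0, 0], [0, 0.003, 0.003, -0.001, 0, 0, 0], [0, 0.002, 0.003, -0.001, 0, 0, 0], [0, 0.002, 0.002, -0.001, 0, 0, 0], [0, 0, 0, 0, 0, 0, 0]]])

```text
t: 4.97
ee_pos: [0.4576, 0.2395, 0.071]
tcp_rot: [-0.118, 0.977, 0.021, 0.174]
ft_force: [-1.9, -1.3, 9.3]
grip_width: 0.0152
grasp_force: 39.9
```

```bash
python3 - <<'E'
from d import *
delta([.4583,.2389,.0711])
d=pickle.load(open("c0.pkl","rb"))["side"]
c=robot.capture("side");a=[cv2.resize(x["img"][285:340,215:305,::-1],None,fx=6,fy=6,interpolation=2)[:,:] for x in(d,c)]
w=robot.capture("wrist")
o=np.vstack([np.hstack([cv2.resize(x,(390,240)) for x in a]),cv2.resize(w["img"][:,:,::-1],(780,585))[225:585]])
cv2.imwrite("pics/t1.png",o)
E
```

```text
ee [0.4576 0.2395 0.071 ] dtool [-0.0006 -0.0007  0.0001] per row [-0.0006 -0.0007  0.0001] t 4.97 F [-1.9 -1.3  9.3]
```

View pics/t1.png

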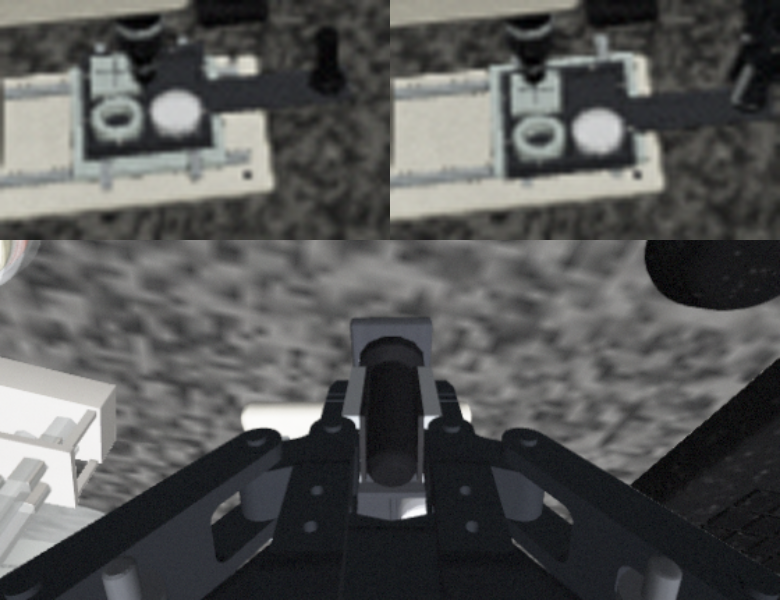

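The side view shows the target's cross at (536,95) straight below the lens tip at (530,72), and the grip is unchanged. I'll trim by 0.6 mm and pause.

Call:
carry_out(plan=[[[0, -0.0006, -0.0007, 0, 0, 0, 0], [0, 0, 0, 0, 0, 0, 0], [0, 0, 0, 0, 0, 0, 0], [0, 0, 0, 0, 0, 0, 0], [0, 0, 0, 0, 0, 0, 0], [0, 0, 0, 0, 0, 0, 0], [0, 0, 0, 0, 0, 0, 0], [0, 0, 0, 0, 0, 0, 0]]])

```text
t: 5.73
ee_pos: [0.4581, 0.2391, 0.0711]
tcp_rot: [-0.118, 0.978, 0.022, 0.173]
ft_force: [-1.3, 2.4, 7.0]
grip_width: 0.0153
grasp_force: 39.7
```

Call:
carry_out(plan=[[[0, 0, 0, 0, 0, 0, 0], [0, 0, 0, 0, 0, 0, 0], [0, 0, 0, 0, 0, 0, 0], [0, 0, 0, 0, 0, 0, 0], [0, 0, 0, 0, 0, 0, 0], [0, 0, 0, 0, 0, 0, 0], [0, 0, 0, 0, 0, 0, 0], [0, 0, 0, 0, 0, 0, 0]]])

```text
t: 6.4
ee_pos: [0.4581, 0.2391, 0.0711]
tcp_rot: [-0.118, 0.978, 0.022, 0.173]
ft_force: [-2.3, 0.6, 7.0]
grip_width: 0.015
grasp_force: 39.7
```

Call:
carry_out(plan=[[[0, 0, 0, 0, 0, 0, 0], [0, 0, 0, 0, 0, 0, 0], [0, 0, 0, 0, 0, 0, 0], [0, 0, 0, 0, 0, 0, 0], [0, 0, 0, 0, 0, 0, 0], [0, 0, 0, 0, 0, 0, 0], [0, 0, 0, 0, 0, 0, 0], [0, 0, 0, 0, 0, 0, 0]]])

```text
t: 7.07
ee_pos: [0.4581, 0.239, 0.071]
tcp_rot: [-0.118, 0.978, 0.022, 0.173]
ft_force: [-1.4, 0.5, 7.2]
grip_width: 0.0148
grasp_force: 39.7
```

```bash
python3 - <<'E'
from d import *
delta([.5069,.2099,.0711],12)
E
```

```text
ee [0.4581 0.239  0.071 ] dtool [-0.038  -0.0399  0.0138] per row [-0.0032 -0.0033  0.0011] t 7.07 F [-1.4  0.5  7.2]
```

Call:
carry_out(plan=[[[0, -0.003, -0.003, 0.001, 0, 0, 0], [0, -0.004, -0.004, 0.0015, 0, 0, 0], [0, -0.004, -0.004, 0.0015, 0, 0, 0], [0, -0.004, -0.004, 0.0015, 0, 0, 0], [0, -0.004, -0.004, 0.0015, 0, 0, 0], [0, -0.004, -0.004, 0.0015, 0, 0, 0], [0, -0.004, -0.004, 0.0015, 0, 0, 0], [0, -0.003, -0.003, 0.001, 0, 0, 0]]])

```text
t: 7.73
ee_pos: [0.4966, 0.2175, 0.0711]
tcp_rot: [-0.118, 0.978, 0.022, 0.173]
ft_force: [-2.6, 1.7, 8.0]
grip_width: 0.0147
grasp_force: 39.8
```

```bash
python3 - <<'E'
from d import *
delta([.5069,.2099,.0711],4)
E
```

```text
ee [0.4966 0.2175 0.0711] dtool [-0.0077 -0.0099  0.0028] per row [-0.0019 -0.0025  0.0007] t 7.73 F [-2.6  1.7  8. ]
```

Call:
carry_out(plan=[[[0, -0.002, -0.0025, 0.0007, 0, 0, 0], [0, -0.002, -0.0025, 0.0007, 0, 0, 0], [0, -0.002, -0.0025, 0.0007, 0, 0, 0], [0, -0.0015, -0.002, 0.0007, 0, 0, 0], [0, 0, 0, 0, 0, 0, 0], [0, 0, 0, 0, 0, 0, 0], [0, 0, 0, 0, 0, 0, 0], [0, 0, 0, 0, 0, 0, 0]]])

```text
t: 8.4
ee_pos: [0.5069, 0.21, 0.0711]
tcp_rot: [-0.118, 0.978, 0.021, 0.174]
ft_force: [0.8, 1.9, 5.0]
grip_width: 0.0149
grasp_force: 39.5
```

```bash
python3 - <<'E'
from d import *
delta([.5069,.2099,.0711],4)
E
```

```text
ee [0.5069 0.21   0.0711] dtool [-0.     -0.0001 -0.    ] per row [-0. -0. -0.] t 8.4 F [0.8 1.9 5. ]
```

The carrier is in place. I'll release and back off along the fingers.

Call:
carry_out(plan=[[[0.5, 0, 0, 0, 0, 0, 0], [0.5, 0, 0, 0, 0, 0, 0], [0.5, 0, 0, 0, 0, 0, 0], [0.5, 0, 0, 0, 0, 0, 0], [0.5, 0, 0, 0, 0, 0, 0], [0.5, 0, 0, 0, 0, 0, 0], [0.5, 0, 0, -0.01, 0, 0, 0], [0.5, 0, 0, -0.02, 0, 0, 0]]])

```text
t: 9.07
ee_pos: [0.4951, 0.2062, 0.0975]
tcp_rot: [-0.118, 0.978, 0.02, 0.171]
ft_force: [0.1, 0.4, -0.2]
grip_width: 0.0425
grasp_force: 0.0
```

Call:
carry_out(plan=[[[0.5, 0, 0, -0.025, 0, 0, 0], [0.5, 0, 0, -0.03, 0, 0, 0], [0.5, 0, 0, -0.03, 0, 0, 0], [0.5, 0, 0, -0.03, 0, 0, 0], [0.5, 0, 0, -0.03, 0, 0, 0], [0.5, 0, 0, -0.03, 0, 0, 0], [0.5, 0, 0, 0, 0, 0, 0], [0.5, 0, 0, 0, 0, 0, 0]]])

```text
t: 9.73
ee_pos: [0.4389, 0.1931, 0.2662]
tcp_rot: [-0.117, 0.977, 0.022, 0.176]
ft_force: [-0.4, 0.5, -0.3]
grip_width: 0.0429
grasp_force: 0.0
```

```bash
python3 - <<'E'
from d import *
delta([.5069,.21,.0711]);c=wrist(robot,"w4");s=robot.capture("side");pickle.dump(s,open("s4.pkl","wb"))
a=cv2.resize(c["img"][160:390,170:450,::-1],None,fx=1.7,fy=1.7,interpolation=2);b=cv2.resize(s["img"][240:340,205:305,::-1],None,fx=3.1,fy=3.1,interpolation=2)
o=np.zeros((400,800,3),np.uint8);o[:a.shape[0],:a.shape[1]]=a;o[:310,490:800]=b;cv2.imwrite("pics/t4.png",o)
E
```

```text
ee [0.4389 0.1931 0.2662] dtool [2.300e-03 1.000e-04 2.072e-01] per row [2.300e-03 1.000e-04 2.072e-01] t 9.73 F [-0.4  0.5 -0.3]
```

View pics/t4.png

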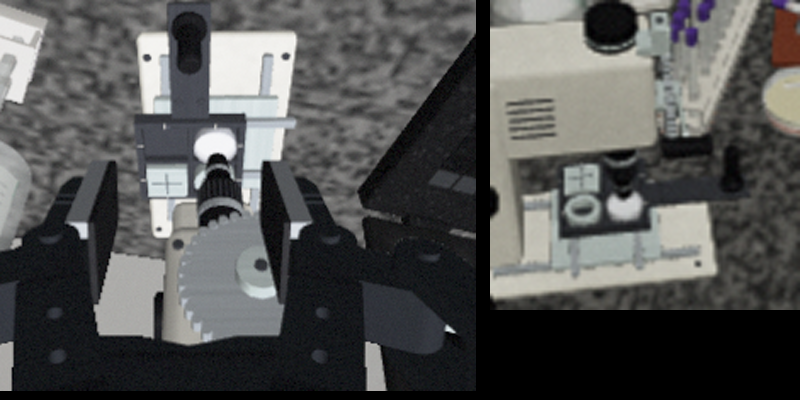

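The wrist view shows the dish right under the lens tip, at about (216,150). The side view agrees: dish at (627,205), lens tip at (624,180). The lever bar spans (662–713,146) in the side crop. Next is the bar's position.

```bash
python3 - <<'E'
from d import *
s=pickle.load(open("s4.pkl","rb"));S=pickle.load(open("c0.pkl","rb"))["scene"]
a=np.radians(14.25);f=np.array([np.cos(a),np.sin(a),0]);l=np.array([-f[1],f[0],0]);A=np.array([.5528,.2583,.1976])
B=A+.105*(np.cos(.3)*l+np.sin(.3)*np.array([0,0,1]))
for k in(-.03,-.02,-.01,0,.01,.02): print(k,(B+k*f).round(4),"side",pix(s,B+k*f),"scene",pix(S,B+k*f))
# dark mask of bar in side
g=s["img"].max(2).astype(int)[278:298,255:285];print("\n".join(" ".join("%3d"%v for v in r) for r in g))
h=S["img"].max(2).astype(int)[148:180,210:245];print("\n".join(" ".join("%3d"%v for v in r) for r in h))
E
```

```text
-0.03 [0.499  0.3481 0.2286] side [278.3 286.5] scene [213.5 160.6]
-0.02 [0.5087 0.3506 0.2286] side [274.4 286.8] scene [215.7 160. ]
-0.01 [0.5184 0.3531 0.2286] side [270.6 287.2] scene [217.9 159.4]
0 [0.5281 0.3555 0.2286] side [266.7 287.6] scene [220.1 158.8]
0.01 [0.5378 0.358  0.2286] side [262.8 287.9] scene [222.3 158.2]
0.02 [0.5475 0.3604 0.2286] side [258.9 288.3] scene [224.5 157.7]
159 157 151 127 152 148  99  97 100 103 161 162 169 182 184 182 181 164 142 175 147 117  85  74  70  69  67  68  59  56
160 159 155 128 132 143  97 128 143 144 174 143 161 177 185 189 184 166 136 159 128 105  82  71  73  76  67  52  43  44
165 159 153 132 126 133  94 113 117 113 129 108 147 123 151 177 182 166 136 128 114  74  61  68  76  83  73  49  34  40
157 156 153 129  82 116  89 129 144 142 130  96 152 137 132 139 150 145 152 126 109  70  51  56  65  79  77  57  39  37
156 157 155 135  79 109  96 112 114 109 121  90 153 169 146 137 135 137 133 110  80  56  42  38  50  57  63  53  52  58
157 158 156 136  68  55  81 118 146 148 122  84 173 189 147 133 133 127  78  47  32  44  46  52  5
[... 5481 characters left out ...]

 43  53  54  50  47  39  38  38  39  37  37  38  38  36  38  42  51  86  89  37  36  36  52 115 122 123 134 141 137  98 104 123 124 124 124
 37  47  55  54  58  49  38  39  39  39  38  37  38  37  38  38  38  51  92  95  36  36  37 121 121 122 123 113 124 120 121 125 124 124 124
 31  36  45  51  53  56  51  41  38  38  37  36  38  36  37  36  37  38  52  93  82  36  36  61 122 121 121 120 122 124 123 124 124 125 123
 33  33  36  47  54  61  52  48  37  37  37  37  36  36  35  38  39  39  39  52  98  99  37  38 106 123 122 123 123 122 123 124 124 124 125
 32  32  32  35  45  57  58  56  51  41  37  36  37  40  39  36  39  38  39  39  53  91 102  56  54 122 123 122 123 123 123 123 123 123 124
```

The bar centre is about (0.524, 0.3545, 0.229): side pixel (268,287.4) matches the axle geometry with a −4 mm offset along the axle. I'll close the fingers, untilt and move above the bar.

Call:
carry_out(plan=[[[0.3, 0, 0, -0.02, 0, 0, 0], [0.2, 0, 0, -0.02, 0, 0, 0], [0, 0, 0, 0, 0, 0.117, 0], [0, 0, 0, 0, 0, 0.117, 0], [0, 0, 0, 0, 0, 0.117, 0], [0, 0, 0, 0, 0, 0, 0], [0, 0, 0, 0, 0, 0, 0], [0, 0, 0, 0, 0, 0, 0]]])

```text
t: 10.5
ee_pos: [0.4244, 0.1891, 0.2993]
tcp_rot: [-0.119, 0.993, -0.0, -0.001]
ft_force: [-0.2, -0.5, -0.3]
grip_width: -0.0001
grasp_force: 0.0
```

```bash
python3 - <<'E'
from d import *
print(delta([.5225,.357,.300],5).round(3)); print(robot.tip_extent)
E
```

```text
ee [0.4244 0.1891 0.2993] dtool [-0.135   0.1399 -0.001 ] per row [-0.027   0.028  -0.0002] t 10.5 F [-0.2 -0.5 -0.3]
[[-0.972 -0.237 -0.001]
 [-0.237  0.972 -0.001]
 [ 0.001 -0.    -1.   ]]
0.019
```

Sideways first, then forward.

Call:
carry_out(plan=[[[0, 0, 0.03, 0, 0, 0, 0], [0, 0, 0.035, 0, 0, 0, 0], [0, 0, 0.035, 0, 0, 0, 0], [0, -0.02, 0.03, 0, 0, 0, 0], [0, -0.03, 0.01, 0, 0, 0, 0], [0, -0.035, 0, 0, 0, 0, 0], [0, -0.03, 0, 0, 0, 0, 0], [0, -0.02, 0, 0, 0, 0, 0]]])

```text
t: 11.17
ee_pos: [0.5239, 0.358, 0.302]
tcp_rot: [-0.12, 0.993, 0.001, 0.002]
ft_force: [-0.6, -1.0, -0.0]
grip_width: -0.0001
grasp_force: 0.0
```

```bash
python3 - <<'E'
from d import *
delta([.5225,.357,.2566])
c=wrist(robot,"w5");print(pix(c,[.524,.3545,.2286]),pix(c,[.5036,.3493,.2286]),pix(c,[.5444,.3597,.2286]))
cv2.imwrite("pics/w5.png",c["img"][:,:,::-1])
E
```

```text
ee [0.5239 0.358  0.302 ] dtool [ 0.0017 -0.0006  0.0454] per row [ 0.0017 -0.0006  0.0454] t 11.17 F [-0.6 -1.  -0. ]
[276.7 230.5] [276.2 200.7] [277.1 258.6]
```

View pics/w5.png

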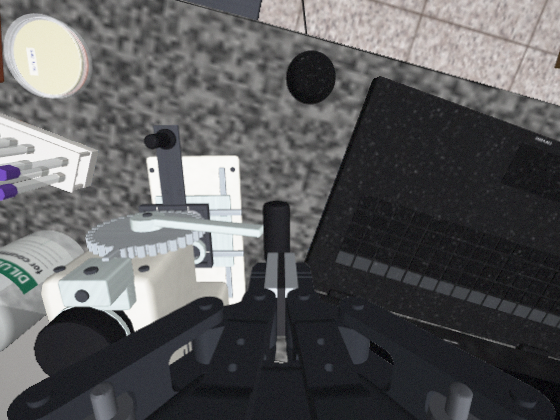

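The bar is at columns 264–290 with its front end at row 203, as predicted (276.7, 200.7), and the closed fingertips are above its middle. Descending to find contact.

Call:
carry_out(plan=[[[0, 0, 0, 0.02, 0, 0, 0], [0, 0, 0, 0.016, 0, 0, 0], [0, 0, 0, 0, 0, 0, 0], [0, 0, 0, 0, 0, 0, 0], [0, 0, 0, 0.002, 0, 0, 0], [0, 0, 0, 0.002, 0, 0, 0], [0, 0, 0, 0, 0, 0, 0], [0, 0, 0, 0, 0, 0, 0]]])

```text
t: 11.88
ee_pos: [0.5229, 0.3575, 0.2616]
tcp_rot: [-0.119, 0.993, 0.0, 0.001]
ft_force: [0.3, -0.8, -0.1]
grip_width: 0.0004
grasp_force: 0.0
```

Call:
carry_out(plan=[[[0, 0, 0, 0.001, 0, 0, 0], [0, 0, 0, 0, 0, 0, 0], [0, 0, 0, 0, 0, 0, 0], [0, 0, 0, 0.001, 0, 0, 0], [0, 0, 0, 0, 0, 0, 0], [0, 0, 0, 0, 0, 0, 0], [0, 0, 0, 0, 0, 0, 0], [0, 0, 0, 0, 0, 0, 0]]])

```text
t: 12.55
ee_pos: [0.523, 0.3575, 0.259]
tcp_rot: [-0.119, 0.993, 0.0, 0.0]
ft_force: [-0.3, -0.6, 3.0]
grip_width: 0.0001
grasp_force: 1.3
```

Contact is at TCP z≈0.259. Expected drops are 18, 36 and 54 mm for clicks 1–3, and 72 mm for the fourth. Pressing in stages.

Call:
carry_out(plan=[[[0, 0, 0, 0.002, 0, 0, 0], [0, 0, 0, 0.002, 0, 0, 0], [0, 0, 0, 0.002, 0, 0, 0], [0, 0, 0, 0.002, 0, 0, 0], [0, 0, 0, 0.002, 0, 0, 0], [0, 0, 0, 0.002, 0, 0, 0], [0, 0, 0, 0.002, 0, 0, 0], [0, 0, 0, 0.001, 0, 0, 0]]])

```text
t: 13.22
ee_pos: [0.5229, 0.3595, 0.2451]
tcp_rot: [-0.12, 0.993, 0.002, 0.001]
ft_force: [-1.7, 3.8, 6.2]
grip_width: -0.0001
grasp_force: 3.0
```

Call:
carry_out(plan=[[[0, 0, 0, 0.001, 0, 0, 0], [0, 0, 0, 0.001, 0, 0, 0], [0, 0, 0, 0.001, 0, 0, 0], [0, 0, 0, 0, 0, 0, 0], [0, 0, 0, 0, 0, 0, 0], [0, 0, 0, 0, 0, 0, 0], [0, 0, 0, 0, 0, 0, 0], [0, 0, 0, 0, 0, 0, 0]]])

```text
t: 13.88
ee_pos: [0.523, 0.3594, 0.242]
tcp_rot: [-0.12, 0.993, 0.002, 0.001]
ft_force: [-1.5, 4.5, 5.4]
grip_width: -0.0001
grasp_force: 2.9
```

Call:
carry_out(plan=[[[0, 0, 0, 0.001, 0, 0, 0], [0, 0, 0, 0.001, 0, 0, 0], [0, 0, 0, 0, 0, 0, 0], [0, 0, 0, 0, 0, 0, 0], [0, 0, 0, 0, 0, 0, 0], [0, 0, 0, 0, 0, 0, 0], [0, 0, 0, 0, 0, 0, 0], [0, 0, 0, 0, 0, 0, 0]]])

```text
t: 14.55
ee_pos: [0.5229, 0.3597, 0.2404]
tcp_rot: [-0.12, 0.993, 0.003, 0.001]
ft_force: [-2.2, 4.5, 7.9]
grip_width: -0.0001
grasp_force: 4.0
```

Force eased, then rose at about 18 mm of drop: click 1, as modelled. Going on.

Call:
carry_out(plan=[[[0, 0, 0, 0.002, 0, 0, 0], [0, 0, 0, 0.002, 0, 0, 0], [0, 0, 0, 0.002, 0, 0, 0], [0, 0, 0, 0.002, 0, 0, 0], [0, 0, 0, 0.002, 0, 0, 0], [0, 0, 0, 0.002, 0, 0, 0], [0, 0, 0, 0.002, 0, 0, 0], [0, 0, 0, 0.001, 0, 0, 0]]])

```text
t: 15.22
ee_pos: [0.5232, 0.3592, 0.2248]
tcp_rot: [-0.12, 0.993, 0.002, 0.001]
ft_force: [-1.0, 3.6, 5.2]
grip_width: 0.0
grasp_force: 2.5
```

Call:
carry_out(plan=[[[0, 0, 0, 0.001, 0, 0, 0], [0, 0, 0, 0.001, 0, 0, 0], [0, 0, 0, 0.001, 0, 0, 0], [0, 0, 0, 0, 0, 0, 0], [0, 0, 0, 0, 0, 0, 0], [0, 0, 0, 0, 0, 0, 0], [0, 0, 0, 0, 0, 0, 0], [0, 0, 0, 0, 0, 0, 0]]])

```text
t: 15.88
ee_pos: [0.5232, 0.3592, 0.2222]
tcp_rot: [-0.12, 0.993, 0.002, 0.001]
ft_force: [-1.2, 3.5, 7.6]
grip_width: -0.0003
grasp_force: 3.5
```

Call:
carry_out(plan=[[[0, 0, 0, 0.002, 0, 0, 0], [0, 0, 0, 0.002, 0, 0, 0], [0, 0, 0, 0.002, 0, 0, 0], [0, 0, 0, 0.002, 0, 0, 0], [0, 0, 0, 0.002, 0, 0, 0], [0, 0, 0, 0.002, 0, 0, 0], [0, 0, 0, 0, 0, 0, 0], [0, 0, 0, 0, 0, 0, 0]]])

```text
t: 16.55
ee_pos: [0.5233, 0.3589, 0.2098]
tcp_rot: [-0.12, 0.993, 0.002, 0.001]
ft_force: [-0.3, 2.4, 5.2]
grip_width: -0.0004
grasp_force: 2.6
```

Call:
carry_out(plan=[[[0, 0, 0, 0.001, 0, 0, 0], [0, 0, 0, 0.001, 0, 0, 0], [0, 0, 0, 0, 0, 0, 0], [0, 0, 0, 0, 0, 0, 0], [0, 0, 0, 0, 0, 0, 0], [0, 0, 0, 0, 0, 0, 0], [0, 0, 0, 0, 0, 0, 0], [0, 0, 0, 0, 0, 0, 0]]])

```text
t: 17.22
ee_pos: [0.5233, 0.3587, 0.2077]
tcp_rot: [-0.12, 0.993, 0.001, 0.001]
ft_force: [0.1, 4.3, 5.1]
grip_width: 0.0002
grasp_force: 2.6
```

Call:
carry_out(plan=[[[0, 0, 0, 0.001, 0, 0, 0], [0, 0, 0, 0.001, 0, 0, 0], [0, 0, 0, 0, 0, 0, 0], [0, 0, 0, 0, 0, 0, 0], [0, 0, 0, 0, 0, 0, 0], [0, 0, 0, 0, 0, 0, 0], [0, 0, 0, 0, 0, 0, 0], [0, 0, 0, 0, 0, 0, 0]]])

```text
t: 17.88
ee_pos: [0.5234, 0.3585, 0.2057]
tcp_rot: [-0.119, 0.993, 0.001, 0.001]
ft_force: [-0.5, 2.6, 5.3]
grip_width: 0.0003
grasp_force: 2.6
```

Call:
carry_out(plan=[[[0, 0, 0, 0.001, 0, 0, 0], [0, 0, 0, 0, 0, 0, 0], [0, 0, 0, 0, 0, 0, 0], [0, 0, 0, 0, 0, 0, 0], [0, 0, 0, 0, 0, 0, 0], [0, 0, 0, 0, 0, 0, 0], [0, 0, 0, 0, 0, 0, 0], [0, 0, 0, 0, 0, 0, 0]]])

```text
t: 18.55
ee_pos: [0.5234, 0.3584, 0.2048]
tcp_rot: [-0.119, 0.993, 0.001, 0.001]
ft_force: [-0.0, 2.4, 6.8]
grip_width: -0.0001
grasp_force: 3.2
```

Call:
carry_out(plan=[[[0, 0, 0, 0.001, 0, 0, 0], [0, 0, 0, 0, 0, 0, 0], [0, 0, 0, 0, 0, 0, 0], [0, 0, 0, 0, 0, 0, 0], [0, 0, 0, 0, 0, 0, 0], [0, 0, 0, 0, 0, 0, 0], [0, 0, 0, 0, 0, 0, 0], [0, 0, 0, 0, 0, 0, 0]]])

```text
t: 19.22
ee_pos: [0.5235, 0.3583, 0.204]
tcp_rot: [-0.119, 0.993, 0.001, 0.001]
ft_force: [-1.3, 1.7, 7.9]
grip_width: -0.0001
grasp_force: 3.7
```

```bash
python3 - <<'E'
from d import *
delta([.5234,.3584,.2048])
s=robot.capture("side");s0=pickle.load(open("s4.pkl","rb"))
# dark lens/bar check: change in carrier region & bar rows
d=np.abs(s["img"].astype(int)-s0["img"]).max(2)
print("carrier change mean",d[290:320,225:262].mean().round(1))
E
```

```text
ee [0.5235 0.3583 0.204 ] dtool [ 0.      0.0001 -0.0008] per row [ 0.      0.0001 -0.0008] t 19.22 F [-1.3  1.7  7.9]
carrier change mean 12.4
```

```bash
python3 -c "
from bench import robot
print(robot.finish_job())"
```

```text
the job is handed in; nothing more can be done
None
```

I centred the target under the lens and paused there for about 2 s, then centred the dish, and handed the job in at 19.2 s with the fingers holding the lever just past the third click (about 0.53 rad, worked out from finger height and force, not read directly).

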